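Clamp the tall bottle in the bedside bottle vise

TASK

Stand the taller amber bottle upright on the bed of the bottle vise, between its two jaws, and let go of it. Then turn the vise's crank clockwise until the sliding jaw has pushed the bottle against the V-shaped jaw and holds it firmly, but stop soon after the crank turns heavy so that the glass is not overstressed, and let go of the crank. Do not tip the bottle or disturb the short bottle, the ramekin or the teaspoon.

Things in the scene. Friction and masses are not known exactly. Their poses are not given: they have to be found in the camera images.
- vise: Grey bottle vise, fixed. Origin on the shelf top; bed along its y (-195 to +75 mm), 110 mm wide in x, 14 mm high. At +y a V-shaped rubber jaw, 86 mm wide, top 72 mm up, V opening to -y, faces 55 degrees either side of y. It holds still in use, but its setting varies, unreported: a clamped bottle's axis ends at x = 0 and y from -10 to 0 mm. At -y (-190 to -120) the gear housing, 78 mm high.
- jaw: Sliding jaw, upright plate 88 mm wide, 20 mm thick, top 73 mm above the shelf top. Origin: foot of its face's middle, 14 mm above the shelf top. Faces and slides along the vise's +y. Only the crank moves it: 4 mm per rad (25 mm a turn), clockwise from above pushes it to the V jaw. It stays where left.
- bed_center (a point): Point on the bed's surface, 14 mm above the shelf top, at x = 0, y = -25 mm in the vise's frame: a good spot for the bottle's axis, with at least 10 mm to spare to each jaw at the start. The cranked jaw slides the bottle from there into the V.
- crank_axis (a point): Point on the crank's vertical axis of turning, 115 mm above the shelf top (mid-height of the knob). The crank's flat arm ends under the knob, its top 95 mm above the shelf top.
- knob_top (a point): Centre of the top of the crank's upright black knob: 27 mm in diameter, 42 mm tall, top 138 mm above the shelf top, 60 mm from the crank's axis. It spins freely on its pin, so a gripper holding it need not turn.
- crank (a joint): Crank angle, rad, clockwise from above; 0 = jaw open; starts at 0 to 5, clamps at about 12 to 16. Free turning takes 3 to 4 N at the knob (a stopped gripper feels less); then each 1 N more adds 15 N of squeeze (about 3 to 5 N per 0.3 rad). Right: 3 to 5 N above free. Under 15 N of squeeze is loose, over 150 N too much. Let go, it stays; squeeze over 50 N eases back to 50 N or less.
- tall_bottle: The taller screw-top amber bottle, 0.25 kg, 135 mm tall, round body 60 mm in diameter and 88 mm high, sloping shoulder to 104 mm, white screw cap 38 mm in diameter from 107 to 135 mm. Origin: centre of its underside, z up. It and the short bottle may have changed places.
- short_bottle: The shorter amber bottle, 90 mm tall, 52 mm in diameter, white cap 38 mm in diameter; leave it alone. Origin: centre of its underside.
- ramekin: White ceramic ramekin, 84 mm in diameter, 48 mm tall; leave it alone. Origin: centre of its underside.
- teaspoon: Steel teaspoon, 140 mm long, lying flat; leave it alone.
Mind the look-alikes: they are no part of the job. What is shaped like the tall_bottle but black or turquoise is not meant.

How it is judged:
On the way, in this order (a step that is already met when the one before it is completed fails the run):
1. the tall bottle stands upright on the vise bed between the jaws, let go and not yet clamped (x of tall_bottle in the frame of vise between -0.025 and 0.025 m and y of tall_bottle in the frame of vise between -0.07 and 0.012 m and z of tall_bottle in the frame of vise between 0.009 and 0.019 m and angle between tall_bottle's own z axis and vertical below 0.08 rad and contact force between the fingers and tall_bottle below 0.1 N and linear speed of tall_bottle below 0.02 m/s and contact force between jaw and tall_bottle below 5 N), for 0.2 s.
2. the sliding jaw squeezes the bottle with more than 15 N (x of tall_bottle in the frame of vise between -0.025 and 0.025 m and y of tall_bottle in the frame of vise between -0.07 and 0.012 m and z of tall_bottle in the frame of vise between 0.009 and 0.019 m and angle between tall_bottle's own z axis and vertical below 0.08 rad and contact force between jaw and tall_bottle above 15 N), for 0.2 s.
At the end, for the whole second after the job is handed in: The tall bottle stands upright (within 0.08 rad) on the vise bed between the jaws (axis within 25 mm of the vise's middle plane and between y = -70 and +12 mm in its frame), at rest, squeezed by the sliding jaw with more than 15 N (never more than 150 N on the way), the crank released (all of step 2 and linear speed of tall_bottle below 0.01 m/s and y of jaw in the frame of vise below -0.022 m); the robot touches nothing.
It fails at once if the jaw squeezes the tall bottle with more than 150 N (contact force between jaw and tall_bottle above 150 N).
It fails at once if the tall bottle is tipped by more than about 35 degrees (angle between tall_bottle's own z axis and vertical above 0.6 rad).
It fails at once if the short bottle is moved more than 20 mm (distance of short_bottle from where it was at the start of the episode above 0.02 m).
It fails at once if the ramekin is moved more than 20 mm (distance of ramekin from where it was at the start of the episode above 0.02 m).
It fails at once if the teaspoon is moved more than 20 mm (distance of teaspoon from where it was at the start of the episode above 0.02 m).
It also fails if it takes over 70 s, if anything falls off the work surface, if the arm or the gripper's body presses on something with over 40 N, if the wrist force passes 120 N, or if a joint passes its speed limit or range.

ROBOT

A 6-joint arm with a two-finger parallel gripper is mounted at the origin on the work surface. World frame = base frame: x ahead of the robot, y to its left, z up, the work surface at z = 0. Lengths are in m, angles in rad, forces in N, time in s.
With the tool pointing down it reaches from about 0.425 to 0.925 m from the base axis. Payload 12.5 kg.
Tool frame: the origin (TCP) lies on the centre line of the jaws, within the pads' length; the fingertips stand 25 mm ahead of it and the grasp point (between the pads) lies 6 mm ahead of it (bot.tip_reach is the z of the fingertips in the tool frame, in m); z points along the fingers, y is the line along which they close (so a half turn about z gives the same grasp; the last joint's range is limited). The gripper opens to 85 mm and grips with 20 to 120 N. Pads are 22 mm wide; open, the fingers measure 114 mm over their backs; the gripper's body (76 mm by 85 mm) begins 54 mm behind the grasp point. The pads swing forward as they close: fully open they stand 13 mm farther back than shut.
Start: joints at [-1.376, 0.491, 1.559, -0, 1.092, -0.106], TCP at [0.185, -0.597, 0.256] pointing down, gripper open.
Joint ranges: [-3.1, 3.1], [-0.84, 2.19], [0.05, 2.79], [-1.13, 4.28], [0.06, 2.93], [-2.69, 2.69]. Speed limits (rad/s): [2.22, 2.22, 2.79, 3.14, 3.14, 3.14].

INTERFACE

Orientations are given as a 3x3 rotation matrix whose columns are the frame's x, y, z axes.
In Python, from workcell import state, imaging, workorder, bot gives the robot as it stands.
- The arm moves only by the tool move_arm, never from a script. Its argument "targets" is a list of rows, each a list of 3 entries, a list of its own where there are three numbers: the turn, a rotation vector about the tool's x, y, z in rad, then the shift along the tool's x, y, z in m, then the opening, from 0 (shut) to 1 (fully open). In form: [[[rx, ry, rz], [tx, ty, tz], claw], ...]. A call has 1 to 20 rows; each row is the pose to reach, as a shift and turn from the pose commanded when the call began, along the tool's axes at that moment; what a row does not reach only later rows make up. A row lasts 1/12 s, in which the tool goes at most 41.7 mm and 7.16 degrees, less where a joint would pass 70% of its speed; a pose out of reach is approached as far as the arm can. A call with a gripper value outside its range is refused whole. The fingers move at their own pace and stop on an object; "newtons" is the grip in N (left out, the last holds). Time passes only in rows, so rows that repeat a pose let the fingers close. It gives the time, the measured TCP pose, the force, the opening and the grip force at its end, in the units of the state.
- state(): the state, without advancing time (a new reading comes with each control period).
- imaging.read_camera(name): name is "side" or "top"; returns the picture (400x640x3 uint8, blue, green, red); there is no depth.
- imaging.get_calibration(name): a dict with "intrinsics" (3x3 intrinsics, pixels), "distortion" ([k1, k2, p1, p2, k3] as OpenCV has them; the pictures are not rectified), "R" (3x3) and "t" (3): a world point X has camera coordinates R X + t. Camera axes: x right, y down, z forward; pixel columns grow to the right and rows downward; lengths in m; the calibration is good to about 2 mm. A picture is of the moment at which its call begins. get_calibration takes no time and is no camera call.
- workorder.close_job(): hands the job in; it is judged then, once.
The state is a dict: "t": time; "joint_pos": joint angles; "joint_vel": joint speeds; "tau": joint torques, N m; "ee_pos": TCP position; "orientation": TCP orientation; "force": force on the tool from outside, world axes, zero at the start; "ft_torque": the same for the moment, N m; "finger_gap": opening from 0.0 (shut) to 1.0 (fully open); "grasp_force": force on a finger pad.
Only numpy, scipy, OpenCV 4.12 (cv2) and the standard library are available. Lean on these libraries where they do the work, as an engineer would, in place of code of your own. Each camera call takes 0.05 s, during which the arm holds its last target. There are 200 camera calls.

## Working session

There is one attempt and no reset: what is moved stays moved. The work goes in short steps, Python scripts to look and compute and a tool call to move; the robot and the scene stay as the last step left them, time stands still between calls to the robot, and variables do not carry over. Pictures are saved under pics/ and viewed, at most 10 in all, crops included, and the job is handed in when it is done.

Besides the shell and the picture viewer there is one more tool, called after "Emit:" as name(argument=value, ...) on one line, values as JSON. move_arm: Moves the arm, as the interface text tells. Its arguments: {"type":"object","properties":{"targets":{"type":"array","items":{"type":"array"}},"newtons":{"type":"number"}},"required":["targets"]}

```bash
mkdir -p pics; ls; python3 - <<'E'
from workcell import state, imaging, workorder, bot
import cv2
for n in ("side","top"):
    cv2.imwrite(f"pics/{n}0.png",imaging.read_camera(n))
    c=imaging.get_calibration(n); print(n,c)
s=state(); print(s['ee_pos'],s['orientation'],s['t'],bot.tip_reach)
E
```

```text
pics
side {'intrinsics': array([[519.54288556,   0.        , 323.0437623 ],
       [  0.        , 519.54288556, 198.32994377],
       [  0.        ,   0.        ,   1.        ]]), 'distortion': array([-0.11856481,  0.        ,  0.        ,  0.        ,  0.        ]), 'R': array([[-0.94368869, -0.33020358, -0.02042667],
       [-0.19909366,  0.6161317 , -0.76206525],
       [ 0.2642222 , -0.71508554, -0.64717796]]), 't': array([0.51286287, 0.17873361, 1.22522213])}
top {'intrinsics': array([[412.45967857,   0.        , 322.81646529],
       [  0.        , 412.45967857, 202.6873175 ],
       [  0.        ,   0.        ,   1.        ]]), 'distortion': array([0.0269833, 0.       , 0.       , 0.       , 0.       ]), 'R': array([[ 0.02610846, -0.99941945, -0.02188861],
       [-0.99741261, -0.02457643, -0.06755798],
       [ 0.06698082,  0.02359581, -0.99747522]]), 't': array([-0.00538442,  0.54896851,  1.09550426])}
[ 0.18515155 -0.59676756  0.25577454] [[ 9.55116379e-01  2.96230749e-01 -2.13749292e-04]
 [ 2.96230813e-01 -9.55115870e-01  9.90585156e-04]
 [ 8.92864420e-05 -1.00944323e-03 -9.99999487e-01]] 0.1 0.025
```

View pics/top0.png

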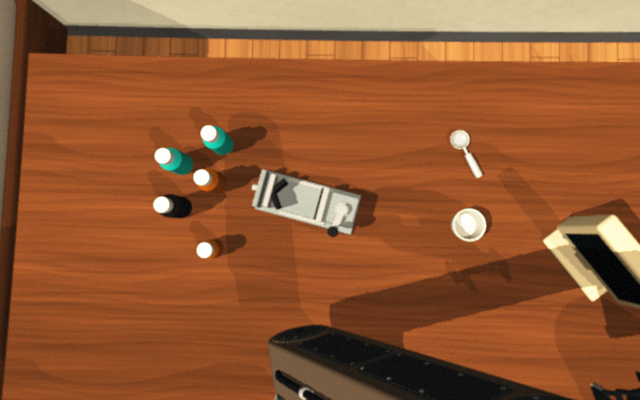

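View pics/side0.png

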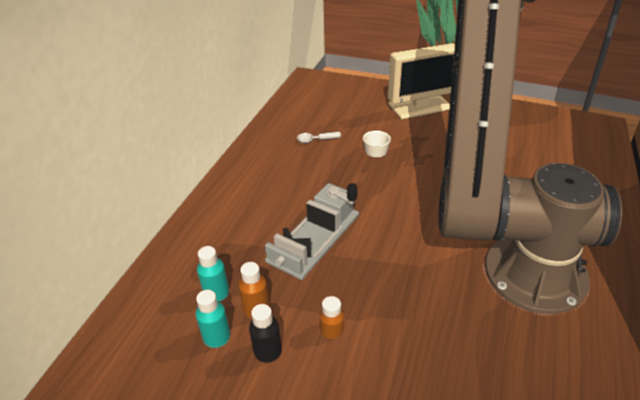

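Amber candidates, top image: (206,180), which is tall in the side view at (252,290), and (208,250), which is the short one (side 332,317). Look-alikes: turquoise (173,160) and (216,139), black (172,206). I choose (206,180) and check it in close crops.

```bash
python3 - <<'E'
import cv2,numpy as np
t=cv2.imread('pics/top0.png');s=cv2.imread('pics/side0.png')
cv2.imwrite('pics/c1.png',cv2.resize(t[115:265,145:375],(0,0),fx=3.4,fy=3.4,interpolation=cv2.INTER_CUBIC)[:, :])
cv2.imwrite('pics/c2.png',cv2.resize(s[170:370,180:370],(0,0),fx=3,fy=3,interpolation=cv2.INTER_CUBIC))
E
```

```text
(no output)
```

View pics/c1.png

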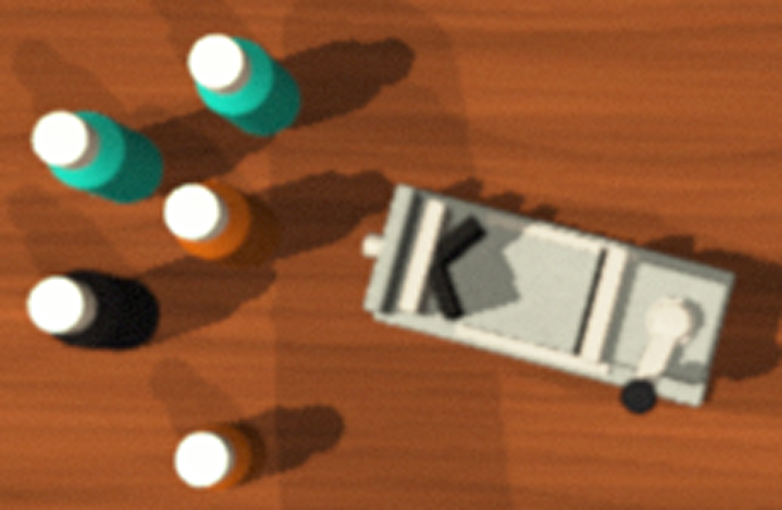

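View pics/c2.png

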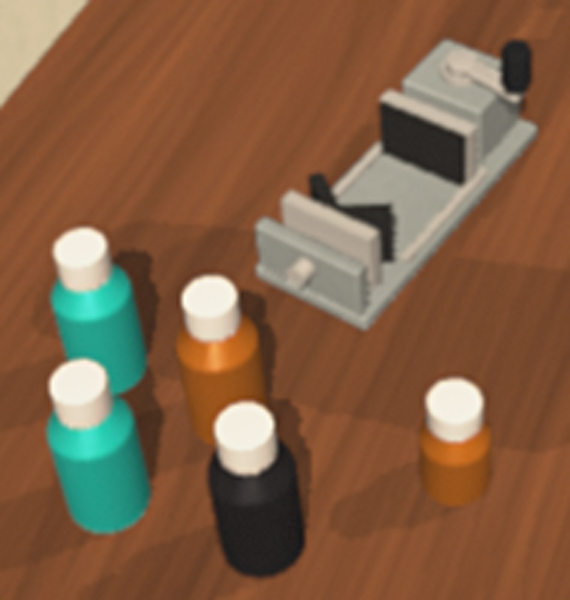

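The crops confirm it: the tall amber bottle has its cap top at top px (202,177) and side px (250,267). The knob is at top px (332,231) and side px (352,185).

```bash
cat > h.py <<'E'
import numpy as np,cv2
from scipy.optimize import least_squares
from workcell import state, imaging, workorder, bot
C={n:imaging.get_calibration(n) for n in("side","top")}
def proj(n,X):
    c=C[n];return cv2.projectPoints(np.atleast_2d(np.asarray(X,float)),cv2.Rodrigues(c['R'])[0],c['t'],c['intrinsics'],c['distortion'])[0][:,0]
def tri(pt,ps):
    f=lambda X:np.r_[proj('top',X)[0]-pt,proj('side',X)[0]-ps]
    r=least_squares(f,[.6,0.1,.1]);return r.x,r.fun
def onz(n,p,z):
    c=C[n];u=cv2.undistortPoints(np.array([[p]],float),c['intrinsics'],c['distortion'])[0,0]
    d=c['R'].T@np.r_[u,1];o=-c['R'].T@c['t'];return o+d*(z-o[2])/d[2]
E
python3 - <<'E'
from h import *
np.set_printoptions(precision=4,suppress=True)
T=lambda x,y:np.array([(x+.5)/3.4+145-.5,(y+.5)/3.4+115-.5]); S=lambda x,y:np.array([(x+.5)/3+180-.5,(y+.5)/3+170-.5])
for n,a,b in [('tall',(193,210),(210,292)),('black',(58,304),(245,418)),('tq1',(217,62),(81,243)),('tq2',(62,138),(79,377)),('short',(200,460),(455,396)),('knob',(637,394),(516,46))]:
    print(n,*tri(T(*a),S(*b)))
for n,p,z in [('bedNE',(735,275),.014),('bedSE',(703,405),.014),('hub',(672,316),.1),('knob',(637,394),.138),('bedSW',(375,318),.014),('jawSface top L',(628,248),.073),('jaw top S',(600,362),.073),('jawF N',(605,245),.073),('jawF S',(580,355),.073)]: print(n,onz('top',T(*p),z))
for n,p,z in [('bedSWs',(365,327),.0),('bedSEs',(536,128),.014),('jawFtopL',(380,97),.073),('jawFtopR',(466,140),.073)]: print(n,onz('side',S(*p),z))
E
```

```text
tall [0.5972 0.303  0.1357] [ 0.0879  0.2851 -0.2544 -0.0392]
black [0.5279 0.3959 0.1372] [ 0.0137  0.0456 -0.0377 -0.0049]
tq1 [0.7056 0.2904 0.1364] [-0.0116 -0.0352  0.0327  0.0071]
tq2 [0.6475 0.3999 0.1355] [ 0.03    0.0927 -0.0793 -0.0159]
short [0.4175 0.3032 0.0929] [ 0.0203  0.0743 -0.0628 -0.0027]
knob [ 0.4736 -0.0183  0.1389] [ 0.1063  0.402  -0.4265 -0.0074]
bedNE [ 0.5712 -0.0938  0.014 ]
bedSE [ 0.4673 -0.0705  0.014 ]
hub [ 0.5324 -0.0424  0.1   ]
knob [ 0.4746 -0.018   0.138 ]
bedSW [0.5297 0.1927 0.014 ]
jawSface top L [ 0.5846 -0.0085  0.073 ]
jaw top S [0.4979 0.0104 0.073 ]
jawF N [0.5865 0.0089 0.073 ]
jawF S [0.5028 0.0256 0.073 ]
bedSWs [0.5312 0.191  0.    ]
bedSEs [ 0.4652 -0.0619  0.014 ]
jawFtopL [0.5856 0.0047 0.073 ]
jawFtopR [0.4987 0.0337 0.073 ]
```

Emit:
move_arm(targets=[[[0, 0, 0], [0.418, -0.286, -0.04], 0.75], [[0, 0, 0], [0.418, -0.286, -0.04], 0.75], [[0, 0, 0], [0.418, -0.286, -0.04], 0.75], [[0, 0, 0], [0.418, -0.286, -0.04], 0.75], [[0, 0, 0], [0.418, -0.286, -0.04], 0.75], [[0, 0, 0], [0.418, -0.286, -0.04], 0.75], [[0, 0, 0], [0.418, -0.286, -0.04], 0.75], [[0, 0, 0], [0.418, -0.286, -0.04], 0.75], [[0, 0, 0], [0.418, -0.286, -0.04], 0.75], [[0, 0, 0], [0.418, -0.286, -0.04], 0.75], [[0, 0, 0], [0.418, -0.286, -0.04], 0.75], [[0, 0, 0], [0.418, -0.286, -0.04], 0.75], [[0, 0, 0], [0.418, -0.286, -0.04], 0.75], [[0, 0, 0], [0.66, -0.738, -0.004], 0.75], [[0, 0, 0], [0.66, -0.738, -0.004], 0.75], [[0, 0, 0], [0.66, -0.738, -0.004], 0.75], [[0, 0, 0], [0.66, -0.738, -0.004], 0.75], [[0, 0, 0], [0.66, -0.738, -0.004], 0.75], [[0, 0, 0], [0.66, -0.738, -0.004], 0.75], [[0, 0, 0], [0.66, -0.738, -0.004], 0.75]], newtons=40)

```text
t: 1.77
ee_pos: [0.5547, 0.0875, 0.2756]
orientation: [[0.955, 0.296, -0.0], [0.296, -0.955, -0.0], [-0.0, 0.0, -1.0]]
force: [1.0, -0.6, 0.2]
finger_gap: 0.749
grasp_force: 0.0
```

Emit:
move_arm(targets=[[[0, 0, 0], [0.104, -0.193, 0.02], 0.75], [[0, 0, 0], [0.104, -0.193, 0.02], 0.75], [[0, 0, 0], [0.104, -0.193, 0.02], 0.75], [[0, 0, 0], [0.104, -0.193, 0.02], 0.75], [[0, 0, 0], [0.104, -0.193, 0.02], 0.75], [[0, 0, 0], [0.104, -0.193, 0.02], 0.75], [[0, 0, 0], [0.104, -0.193, 0.02], 0.75], [[0, 0, 0], [0.104, -0.193, 0.02], 0.75], [[0, 0, 0], [0.104, -0.193, 0.08], 0.75], [[0, 0, 0], [0.104, -0.193, 0.08], 0.75], [[0, 0, 0], [0.104, -0.193, 0.08], 0.75], [[0, 0, 0], [0.104, -0.193, 0.08], 0.75]])

```text
t: 2.77
ee_pos: [0.5972, 0.2993, 0.196]
orientation: [[0.956, 0.295, -0.001], [0.295, -0.956, -0.001], [-0.001, 0.0, -1.0]]
force: [0.9, -0.2, 1.2]
finger_gap: 0.747
grasp_force: 0.0
```

```bash
python3 - <<'E'
from h import *
s=state();print(s['ee_pos'],s['t'],s['force'])
a=imaging.read_camera('side')[190:350,170:350];b=imaging.read_camera('top')[110:270,130:310]
cv2.imwrite('pics/c3.png',np.hstack([cv2.resize(i,(400,356),interpolation=cv2.INTER_CUBIC) for i in(a,b)]))
E
```

```text
[0.59719869 0.29927494 0.19597363] 2.7667 [ 0.85918858 -0.15150232  1.22897144]
```

View pics/c3.png

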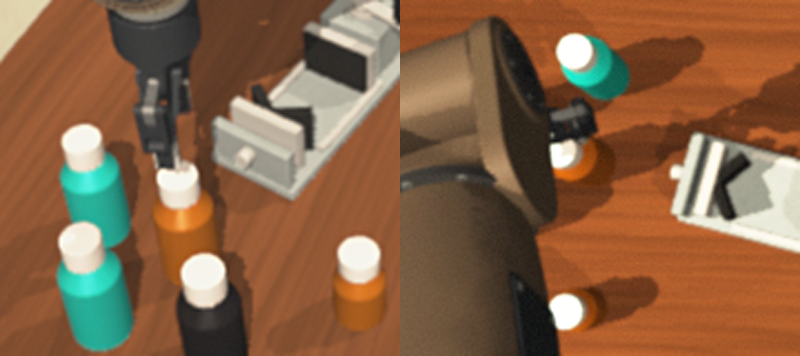

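The gripper hangs over the amber cap (side crop 180,180). I'll descend and close on it.

Emit:
move_arm(targets=[[[0, 0, 0], [0.001, -0.003, 0.02], 0.75], [[0, 0, 0], [0.001, -0.003, 0.04], 0.75], [[0, 0, 0], [0.001, -0.003, 0.055], 0.75], [[0, 0, 0], [0.001, -0.003, 0.066], 0.75], [[0, 0, 0], [0.001, -0.003, 0.066], 0.75], [[0, 0, 0], [0.001, -0.003, 0.066], 0.75], [[0, 0, 0], [0.001, -0.003, 0.066], 0.4], [[0, 0, 0], [0.001, -0.003, 0.066], 0.3], [[0, 0, 0], [0.001, -0.003, 0.066], 0.3], [[0, 0, 0], [0.001, -0.003, 0.066], 0.3], [[0, 0, 0], [0.001, -0.003, 0.066], 0.3], [[0, 0, 0], [0.001, -0.003, 0.066], 0.3], [[0, 0, 0], [0.001, -0.003, 0.066], 0.3], [[0, 0, 0], [0.001, -0.003, 0.066], 0.3]], newtons=40)

```text
t: 4.03
ee_pos: [0.5976, 0.3044, 0.1313]
orientation: [[0.955, 0.296, 0.002], [0.296, -0.955, 0.001], [0.002, -0.0, -1.0]]
force: [-0.9, 1.1, 7.3]
finger_gap: 0.435
grasp_force: 39.9
```

Emit:
move_arm(targets=[[[0, 0, 0], [0, 0, -0.02], 0.3], [[0, 0, 0], [0, 0, -0.05], 0.3], [[0, 0, 0], [0, 0, -0.085], 0.3], [[0, 0, 0], [0, 0, -0.12], 0.3], [[0, 0, 0], [-0.01, 0.02, -0.13], 0.3], [[0, 0, 0], [-0.025, 0.048, -0.13], 0.3], [[0, 0, 0], [-0.04, 0.077, -0.13], 0.3], [[0, 0, 0], [-0.055, 0.107, -0.13], 0.3], [[0, 0, 0], [-0.07, 0.136, -0.13], 0.3], [[0, 0, 0], [-0.085, 0.165, -0.13], 0.3], [[0, 0, 0], [-0.096, 0.187, -0.13], 0.3], [[0, 0, 0], [-0.102, 0.199, -0.13], 0.3], [[0, 0, 0], [-0.102, 0.199, -0.13], 0.3], [[0, 0, 0], [-0.102, 0.199, -0.13], 0.3], [[0, 0, 0], [-0.102, 0.199, -0.13], 0.3], [[0, 0, 0], [-0.102, 0.199, -0.13], 0.3]])

```text
t: 5.37
ee_pos: [0.5587, 0.0848, 0.2598]
orientation: [[0.955, 0.297, -0.0], [0.297, -0.955, 0.0], [0.0, -0.0, -1.0]]
force: [0.2, 0.1, -1.9]
finger_gap: 0.431
grasp_force: 40.7
```

```bash
python3 - <<'E'
from h import *
s=state();print(s['ee_pos'],s['t'],s['force'],s['finger_gap'])
a=imaging.read_camera('side')
cv2.imwrite('pics/s4.png',cv2.resize(a[110:310,190:390],(0,0),fx=3,fy=3,interpolation=cv2.INTER_CUBIC))
E
```

```text
[0.55873608 0.08477956 0.25978208] 5.3667 [ 0.16496381  0.06225735 -1.90572265] 0.43103760274614644
```

View pics/s4.png

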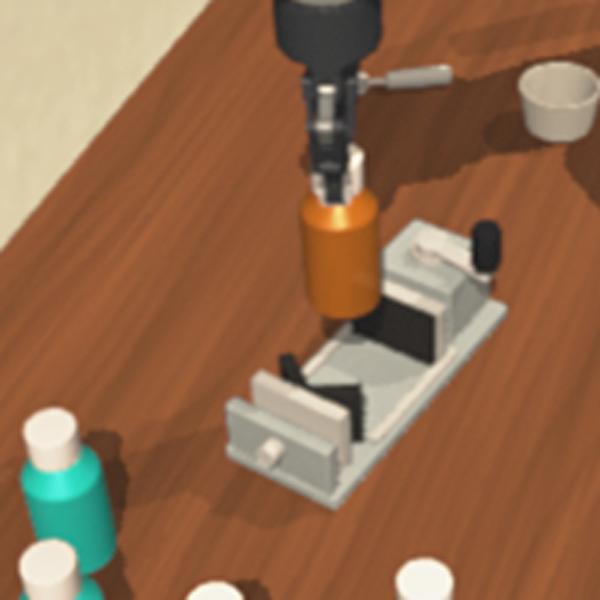

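The bottle hangs upright in the gripper over the bed (crop 345,260), and both jaws are clear of it. I'll lower it.

Emit:
move_arm(targets=[[[0, 0, 0], [0, 0, 0.03], 0.3], [[0, 0, 0], [0, 0, 0.06], 0.3], [[0, 0, 0], [0, 0, 0.085], 0.3], [[0, 0, 0], [0, 0, 0.1], 0.3], [[0, 0, 0], [0, 0, 0.108], 0.3], [[0, 0, 0], [0, 0, 0.111], 0.3], [[0, 0, 0], [0, 0, 0.113], 0.3], [[0, 0, 0], [0, 0, 0.113], 0.3], [[0, 0, 0], [0, 0, 0.113], 0.3], [[0, 0, 0], [0, 0, 0.113], 0.3]])

```text
t: 6.25
ee_pos: [0.559, 0.0838, 0.1477]
orientation: [[0.955, 0.296, 0.002], [0.296, -0.955, -0.0], [0.001, 0.0, -1.0]]
force: [0.5, 0.6, -2.1]
finger_gap: 0.428
grasp_force: 40.7
```

Emit:
move_arm(targets=[[[0, 0, 0], [0, 0, 0.001], 0.3], [[0, 0, 0], [0, 0, 0.002], 0.3], [[0, 0, 0], [0, 0, 0.0025], 0.3], [[0, 0, 0], [0, 0, 0.003], 0.3], [[0, 0, 0], [0, 0, 0.003], 0.3], [[0, 0, 0], [0, 0, 0.003], 0.3]])

```text
t: 6.75
ee_pos: [0.5591, 0.0839, 0.1453]
orientation: [[0.955, 0.296, 0.002], [0.296, -0.955, 0.0], [0.002, 0.001, -1.0]]
force: [-2.6, 0.5, 11.3]
finger_gap: 0.434
grasp_force: 42.2
```

Emit:
move_arm(targets=[[[0, 0, 0], [0, 0, -0.0005], 0.3], [[0, 0, 0], [0, 0, -0.0005], 0.46], [[0, 0, 0], [0, 0, -0.0005], 0.55], [[0, 0, 0], [0, 0, -0.0005], 0.65], [[0, 0, 0], [0, 0, -0.0005], 0.7], [[0, 0, 0], [0, 0, -0.0005], 0.7], [[0, 0, 0], [0, 0, -0.0005], 0.7], [[0, 0, 0], [0, 0, -0.02], 0.7], [[0, 0, 0], [0, 0, -0.05], 0.7], [[0, 0, 0], [0, 0, -0.08], 0.7], [[0, 0, 0], [0, 0, -0.1], 0.7], [[0, 0, 0], [0, 0, -0.1], 0.7], [[0, 0, 0], [0, 0, -0.1], 0.7]])

```text
t: 7.83
ee_pos: [0.5587, 0.0838, 0.2446]
orientation: [[0.955, 0.296, 0.002], [0.296, -0.955, -0.0], [0.002, 0.001, -1.0]]
force: [0.1, 0.7, -0.7]
finger_gap: 0.7
grasp_force: 0.0
```

```bash
python3 - <<'E'
from h import *
s=state();print(s['ee_pos'],s['t'],s['force'],s['finger_gap'])
a=imaging.read_camera('side')
cv2.imwrite('pics/s5.png',cv2.resize(a[140:300,240:400],(0,0),fx=3.7,fy=3.7,interpolation=cv2.INTER_CUBIC))
E
```

```text
[0.558747   0.08378398 0.24460975] 7.8333 [ 0.07244308  0.72611555 -0.74862753] 0.7000608899205848
```

View pics/s5.png

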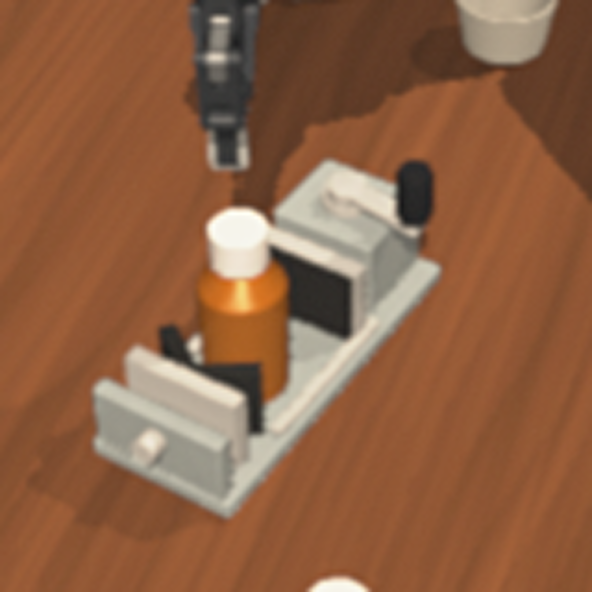

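The bottle stands upright on the bed, released (crop 240,300). Next is the knob.

Emit:
move_arm(targets=[[[0, 0, 0], [-0.03, 0.02, 0], 0.6], [[0, 0, 0], [-0.06, 0.04, 0], 0.6], [[0, 0, 0], [-0.09, 0.058, 0], 0.6], [[0, 0, 0], [-0.111, 0.072, 0], 0.6], [[0, 0, 0], [-0.111, 0.072, 0], 0.6], [[0, 0, 0], [-0.111, 0.072, 0.03], 0.6], [[0, 0, 0], [-0.111, 0.072, 0.06], 0.6], [[0, 0, 0], [-0.111, 0.072, 0.09], 0.6], [[0, 0, 0], [-0.111, 0.072, 0.11], 0.6], [[0, 0, 0], [-0.111, 0.072, 0.118], 0.6], [[0, 0, 0], [-0.111, 0.072, 0.118], 0.6], [[0, 0, 0], [-0.111, 0.072, 0.118], 0.6], [[0, 0, 0], [-0.111, 0.072, 0.118], 0.2], [[0, 0, 0], [-0.111, 0.072, 0.118], 0.2], [[0, 0, 0], [-0.111, 0.072, 0.118], 0.2], [[0, 0, 0], [-0.111, 0.072, 0.118], 0.2], [[0, 0, 0], [-0.111, 0.072, 0.118], 0.2], [[0, 0, 0], [-0.111, 0.072, 0.118], 0.2], [[0, 0, 0], [-0.111, 0.072, 0.118], 0.2], [[0, 0, 0], [-0.111, 0.072, 0.118], 0.2]], newtons=40)

```text
t: 9.55
ee_pos: [0.4743, -0.0178, 0.127]
orientation: [[0.955, 0.296, 0.002], [0.296, -0.955, -0.0], [0.002, 0.001, -1.0]]
force: [-1.1, 1.9, 5.2]
finger_gap: 0.303
grasp_force: 38.9
```

```bash
cat > arc.py <<'E'
import sys
from h import *
# arc.py ax ay r d n : tool deltas for n rows of d rad clockwise about axis, from the current TCP angle
ax,ay,r,d,n=map(float,sys.argv[1:])
s=state();R=s['orientation'];p=s['ee_pos'];a0=np.arctan2(p[1]-ay,p[0]-ax)
print(s['t'],p,s['force'],np.hypot(p[1]-ay,p[0]-ax),a0)
for k in range(1,int(n)+1):
    a=a0-d*k;w=np.array([ax+r*np.cos(a),ay+r*np.sin(a),p[2]])-p
    print((R.T@w)[:2].round(4).tolist())
E
python3 arc.py .529 -.0412 .06 .15 8
```

```text
9.55 [ 0.4742938  -0.01781734  0.126968  ] [-1.08543189  1.89210832  5.16085098] 0.0594938381839107 2.7376719188667216
[0.0059, -0.0067]
[0.0131, -0.0121]
[0.0211, -0.0163]
[0.0295, -0.0193]
[0.0384, -0.0211]
[0.0474, -0.0214]
[0.0563, -0.0204]
[0.065, -0.0181]
```

Emit:
move_arm(targets=[[[0, 0, 0], [0.006, -0.0067, 0], 0.2], [[0, 0, 0], [0.0131, -0.0121, 0], 0.2], [[0, 0, 0], [0.0211, -0.0163, 0], 0.2], [[0, 0, 0], [0.0295, -0.0193, 0], 0.2], [[0, 0, 0], [0.0384, -0.0211, 0], 0.2]])

```text
t: 9.97
ee_pos: [0.5047, 0.0141, 0.1269]
orientation: [[0.955, 0.297, 0.001], [0.297, -0.955, -0.0], [0.001, 0.001, -1.0]]
force: [-3.3, -4.8, 8.1]
finger_gap: 0.303
grasp_force: 39.5
```

```bash
python3 arc.py .529 -.0412 .06 .2 20
```

```text
9.9667 [0.50465862 0.01406277 0.12691949] [-3.31081509 -4.83876557  8.11522735] 0.060386058951045804 1.9856937302533857
[0.012, 0.0002]
[0.0238, 0.0024]
[0.0349, 0.0069]
[0.0449, 0.0136]
[0.0533, 0.0221]
[0.0599, 0.032]
[0.0644, 0.0432]
[0.0666, 0.0549]
[0.0665, 0.0669]
[0.0639, 0.0786]
[0.0591, 0.0896]
[0.0521, 0.0994]
[0.0434, 0.1076]
[0.0332, 0.1139]
[0.022, 0.1181]
[0.0102, 0.1199]
[-0.0018, 0.1194]
[-0.0134, 0.1165]
[-0.0242, 0.1113]
[-0.0338, 0.1041]
```

Emit:
move_arm(targets=[[[0, 0, 0], [0.012, 0.0002, 0], 0.2], [[0, 0, 0], [0.0238, 0.0024, 0], 0.2], [[0, 0, 0], [0.0349, 0.0069, 0], 0.2], [[0, 0, 0], [0.0449, 0.0136, 0], 0.2], [[0, 0, 0], [0.0533, 0.0221, 0], 0.2], [[0, 0, 0], [0.0599, 0.032, 0], 0.2], [[0, 0, 0], [0.0644, 0.0432, 0], 0.2], [[0, 0, 0], [0.0666, 0.0549, 0], 0.2], [[0, 0, 0], [0.0665, 0.0669, 0], 0.2], [[0, 0, 0], [0.0639, 0.0786, 0], 0.2]])

```text
t: 10.8
ee_pos: [0.5899, -0.0421, 0.127]
orientation: [[0.955, 0.297, 0.003], [0.297, -0.955, 0.0], [0.003, 0.0, -1.0]]
force: [-0.5, 4.6, 5.3]
finger_gap: 0.306
grasp_force: 39.4
```

```bash
python3 arc.py .529 -.0412 .06 .2 20
```

```text
10.8 [ 0.5899027  -0.04210932  0.12700212] [-0.45819835  4.58094262  5.29329548] 0.0609094925217482 -0.014929639267372933
[-0.0057, 0.0107]
[-0.0126, 0.0205]
[-0.0214, 0.0287]
[-0.0315, 0.035]
[-0.0428, 0.0391]
[-0.0546, 0.041]
[-0.0666, 0.0404]
[-0.0782, 0.0375]
[-0.089, 0.0324]
[-0.0986, 0.0252]
[-0.1065, 0.0162]
[-0.1125, 0.0058]
[-0.1164, -0.0055]
[-0.1179, -0.0174]
[-0.117, -0.0294]
[-0.1137, -0.0409]
[-0.1083, -0.0515]
[-0.1008, -0.0609]
[-0.0916, -0.0686]
[-0.081, -0.0743]
```

Emit:
move_arm(targets=[[[0, 0, 0], [-0.0057, 0.0107, 0], 0.2], [[0, 0, 0], [-0.0126, 0.0205, 0], 0.2], [[0, 0, 0], [-0.0214, 0.0287, 0], 0.2], [[0, 0, 0], [-0.0315, 0.035, 0], 0.2], [[0, 0, 0], [-0.0428, 0.0391, 0], 0.2], [[0, 0, 0], [-0.0546, 0.041, 0], 0.2], [[0, 0, 0], [-0.0666, 0.0404, 0], 0.2], [[0, 0, 0], [-0.0782, 0.0375, 0], 0.2], [[0, 0, 0], [-0.089, 0.0324, 0], 0.2], [[0, 0, 0], [-0.0986, 0.0252, 0], 0.2], [[0, 0, 0], [-0.1065, 0.0162, 0], 0.2], [[0, 0, 0], [-0.1125, 0.0058, 0], 0.2], [[0, 0, 0], [-0.1164, -0.0055, 0], 0.2], [[0, 0, 0], [-0.1179, -0.0174, 0], 0.2], [[0, 0, 0], [-0.117, -0.0294, 0], 0.2], [[0, 0, 0], [-0.1137, -0.0409, 0], 0.2], [[0, 0, 0], [-0.1083, -0.0515, 0], 0.2], [[0, 0, 0], [-0.1008, -0.0609, 0], 0.2], [[0, 0, 0], [-0.0916, -0.0686, 0], 0.2], [[0, 0, 0], [-0.081, -0.0743, 0], 0.2]])

```text
t: 12.47
ee_pos: [0.4899, 0.0046, 0.1269]
orientation: [[0.955, 0.297, 0.002], [0.297, -0.955, -0.001], [0.002, 0.002, -1.0]]
force: [1.8, -7.9, 8.7]
finger_gap: 0.307
grasp_force: 40.5
```

```bash
python3 arc.py .529 -.0412 .06 .2 14; python3 - <<'E'
from h import *
a=imaging.read_camera('side')
cv2.imwrite('pics/s6.png',cv2.resize(a[140:300,240:400],(0,0),fx=3.7,fy=3.7,interpolation=cv2.INTER_CUBIC))
E
```

```text
12.4667 [0.4899498  0.00464972 0.12687315] [ 1.81052765 -7.94855384  8.70784715] 0.06022553038500293 2.2762764463190703
[0.0115, -0.0034]
[0.0234, -0.0046]
[0.0354, -0.0035]
[0.0468, 0.0]
[0.0574, 0.0057]
[0.0665, 0.0134]
[0.074, 0.0228]
[0.0795, 0.0334]
[0.0828, 0.0449]
[0.0837, 0.0569]
[0.0822, 0.0688]
[0.0783, 0.0801]
[0.0723, 0.0905]
[0.0644, 0.0995]
```

View pics/s6.png

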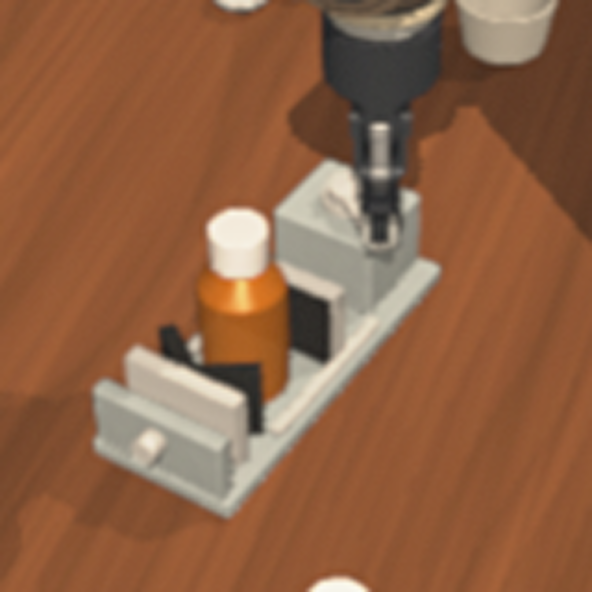

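The jaw has moved in about 27 mm and has not reached the bottle yet, which stands upright (crop 240,300). Crank turned 6.75 rad so far.

Emit:
move_arm(targets=[[[0, 0, 0], [0.0115, -0.003, 0], 0.2], [[0, 0, 0], [0.0234, -0.004, 0], 0.2], [[0, 0, 0], [0.0354, -0.003, 0], 0.2], [[0, 0, 0], [0.0468, 0.0003, 0], 0.2], [[0, 0, 0], [0.0574, 0.0057, 0], 0.2], [[0, 0, 0], [0.0665, 0.0134, 0], 0.2], [[0, 0, 0], [0.074, 0.0228, 0], 0.2], [[0, 0, 0], [0.0795, 0.0334, 0], 0.2], [[0, 0, 0], [0.0828, 0.0449, 0], 0.2], [[0, 0, 0], [0.0837, 0.0569, 0], 0.2], [[0, 0, 0], [0.0822, 0.0688, 0], 0.2], [[0, 0, 0], [0.0783, 0.0801, 0], 0.2], [[0, 0, 0], [0.0723, 0.0905, 0], 0.2], [[0, 0, 0], [0.0644, 0.0995, 0], 0.2]])

```text
t: 13.68
ee_pos: [0.5812, -0.0716, 0.1269]
orientation: [[0.955, 0.296, 0.003], [0.296, -0.955, -0.0], [0.003, 0.001, -1.0]]
force: [-0.7, 5.4, 6.2]
finger_gap: 0.304
grasp_force: 40.5
```

```bash
python3 arc.py .529 -.0412 .06 .2 10
```

```text
13.6833 [ 0.58123127 -0.07163942  0.12694791] [-0.67204231  5.40340191  6.19370379] 0.06045381437609856 -0.527662600347218
[-0.0099, 0.0068]
[-0.0207, 0.012]
[-0.0324, 0.0148]
[-0.0443, 0.0153]
[-0.0562, 0.0135]
[-0.0674, 0.0093]
[-0.0775, 0.0029]
[-0.0862, -0.0053]
[-0.0931, -0.0151]
[-0.0979, -0.0261]
```

Emit:
move_arm(targets=[[[0, 0, 0], [-0.0099, 0.0068, 0], 0.2], [[0, 0, 0], [-0.0207, 0.012, 0], 0.2], [[0, 0, 0], [-0.0324, 0.0148, 0], 0.2], [[0, 0, 0], [-0.0443, 0.0153, 0], 0.2], [[0, 0, 0], [-0.0562, 0.0135, 0], 0.2], [[0, 0, 0], [-0.0674, 0.0093, 0], 0.2], [[0, 0, 0], [-0.0775, 0.0029, 0], 0.2], [[0, 0, 0], [-0.0862, -0.0053, 0], 0.2]])

```text
t: 14.35
ee_pos: [0.4975, -0.0916, 0.127]
orientation: [[0.955, 0.295, 0.005], [0.295, -0.955, -0.0], [0.005, 0.002, -1.0]]
force: [12.9, 12.0, 1.4]
finger_gap: 0.298
grasp_force: 40.1
```

```bash
sed -i "s/^for k/f=s['force'];print('tan',f[0]*np.sin(a0)-f[1]*np.cos(a0),'rad',f[0]*np.cos(a0)+f[1]*np.sin(a0))\nfor k/" arc.py; python3 arc.py .529 -.0412 .06 .15 8; python3 - <<'E'
from h import *
a=imaging.read_camera('side')
cv2.imwrite('pics/s7.png',cv2.resize(a[160:290,250:380],(0,0),fx=4.5,fy=4.5,interpolation=cv2.INTER_CUBIC))
E
```

```text
14.35 [ 0.49753738 -0.0916064   0.12698458] [12.91186085 12.04333214  1.38736372] 0.05941970729783965 -2.1288050537352126
tan -4.576355112888602 rad -17.053298030035698
[-0.0058, -0.0068]
[-0.01, -0.0148]
[-0.013, -0.0233]
[-0.0147, -0.0321]
[-0.015, -0.0411]
[-0.014, -0.05]
[-0.0117, -0.0587]
[-0.0081, -0.0669]
```

View pics/s7.png

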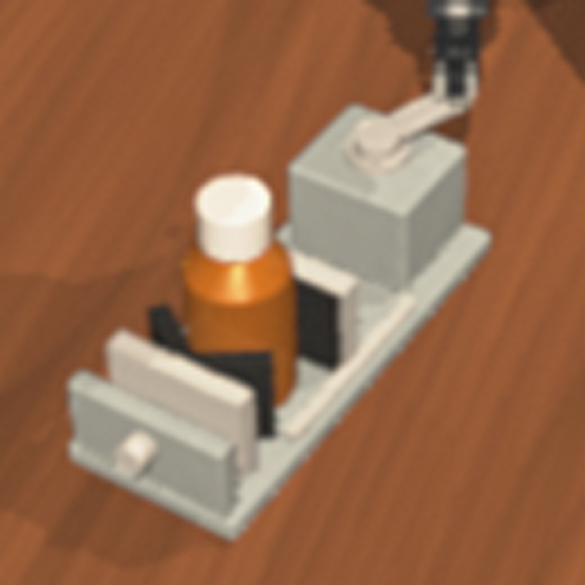

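The bottle is upright and the jaw is next to it (crop 320,310). The radial force shows the axis estimate is about 0.7 mm off, so I'll trim it.

```bash
python3 arc.py .5295 -.0408 .0585 .15 8
```

```text
14.4 [ 0.49584671 -0.090402    0.12688847] [ 5.96879795 11.94398708  7.36592353] 0.05994082283947015 -2.166923579525213
tan 1.7665785425094391 rad -13.234975497917201
[-0.0038, -0.0081]
[-0.0076, -0.016]
[-0.0102, -0.0244]
[-0.0115, -0.0331]
[-0.0115, -0.0418]
[-0.0102, -0.0505]
[-0.0076, -0.0589]
[-0.0038, -0.0668]
```

Emit:
move_arm(targets=[[[0, 0, 0], [-0.0038, -0.0081, 0], 0.2], [[0, 0, 0], [-0.0076, -0.016, 0], 0.2], [[0, 0, 0], [-0.0102, -0.0244, 0], 0.2], [[0, 0, 0], [-0.0115, -0.0331, 0], 0.2]])

```text
t: 14.73
ee_pos: [0.4749, -0.0642, 0.1268]
orientation: [[0.955, 0.297, 0.0], [0.297, -0.955, -0.001], [-0.0, 0.001, -1.0]]
force: [-5.6, -7.2, 12.2]
finger_gap: 0.3
grasp_force: 41.4
```

```bash
python3 arc.py .5295 -.0408 .0595 .15 8
```

```text
14.7333 [ 0.47488179 -0.06421834  0.12682369] [-5.57870602 -7.23247588 12.21140939] 0.05942699619416987 -2.7365379307500572
tan -4.4488345522706565 rad 7.977376718402555
[-0.0003, -0.0089]
[0.0007, -0.0178]
[0.0031, -0.0263]
[0.0068, -0.0345]
[0.0116, -0.042]
[0.0175, -0.0487]
[0.0243, -0.0544]
[0.0319, -0.0591]
```

Emit:
move_arm(targets=[[[0, 0, 0], [-0.0008, -0.009, 0], 0.2], [[0, 0, 0], [0.0002, -0.018, 0], 0.2], [[0, 0, 0], [0.0027, -0.0266, 0], 0.2], [[0, 0, 0], [0.0065, -0.035, 0], 0.2]])

```text
t: 15.07
ee_pos: [0.4711, -0.0283, 0.1269]
orientation: [[0.955, 0.296, 0.001], [0.296, -0.955, -0.001], [0.0, 0.001, -1.0]]
force: [-2.7, -5.1, 10.3]
finger_gap: 0.302
grasp_force: 41.3
```

```bash
python3 arc.py .5295 -.0408 .06 .1 8
```

```text
15.0667 [ 0.47108644 -0.02833512  0.12685733] [-2.71510938 -5.11632119 10.30845501] 0.05972869228120689 2.9313557597318805
tan -5.570287970592327 rad 1.5875935867127222
[0.003, -0.0052]
[0.0066, -0.0099]
[0.0108, -0.0143]
[0.0153, -0.0182]
[0.0202, -0.0216]
[0.0255, -0.0246]
[0.031, -0.0269]
[0.0367, -0.0288]
```

Emit:
move_arm(targets=[[[0, 0, 0], [0.003, -0.0052, 0], 0.2], [[0, 0, 0], [0.0066, -0.0099, 0], 0.2], [[0, 0, 0], [0.0108, -0.0143, 0], 0.2]])

```text
t: 15.32
ee_pos: [0.4773, -0.0115, 0.1268]
orientation: [[0.955, 0.297, 0.0], [0.297, -0.955, -0.001], [0.0, 0.001, -1.0]]
force: [-4.5, -5.4, 11.0]
finger_gap: 0.302
grasp_force: 41.3
```

```bash
python3 arc.py .5295 -.0408 .06 .1 8
```

```text
15.3167 [ 0.47728875 -0.01148682  0.12682958] [-4.53269187 -5.39199669 11.03040414] 0.059877184303820226 2.6300132518347925
tan -6.920674446317864 rad 1.3127029509708175
[0.0045, -0.004]
[0.0094, -0.0074]
[0.0146, -0.0103]
[0.0201, -0.0127]
[0.0259, -0.0145]
[0.0317, -0.0158]
[0.0377, -0.0164]
[0.0437, -0.0165]
```

Emit:
move_arm(targets=[[[0, 0, 0], [0.0045, -0.004, 0], 0.2], [[0, 0, 0], [0.0094, -0.0074, 0], 0.2]])

```text
t: 15.48
ee_pos: [0.484, -0.0017, 0.1268]
orientation: [[0.955, 0.297, 0.0], [0.297, -0.955, -0.001], [-0.0, 0.001, -1.0]]
force: [-4.7, -6.0, 12.4]
finger_gap: 0.302
grasp_force: 41.4
```

```bash
python3 arc.py .5295 -.0408 .06 .1 8
```

```text
15.4833 [ 0.48398796 -0.00173375  0.12681939] [-4.73306696 -6.04253745 12.42824934] 0.059979310769320546 2.432258287546533
tan -7.667833764289529 rad -0.34424853505251374
[0.0052, -0.0029]
[0.0107, -0.0053]
[0.0164, -0.0072]
[0.0223, -0.0084]
[0.0283, -0.0091]
[0.0343, -0.0091]
[0.0402, -0.0086]
[0.0461, -0.0075]
```

Emit:
move_arm(targets=[[[0, 0, 0], [0.0052, -0.0029, 0], 0.2], [[0, 0, 0], [0.0107, -0.0053, 0], 0.2]])

```text
t: 15.65
ee_pos: [0.4924, 0.0064, 0.1268]
orientation: [[0.955, 0.297, -0.001], [0.297, -0.955, -0.001], [-0.001, 0.001, -1.0]]
force: [-6.4, -6.8, 12.2]
finger_gap: 0.299
grasp_force: 41.5
```

```bash
python3 arc.py .5295 -.0408 .06 .1 8
```

```text
15.65 [0.49235226 0.00642404 0.12679992] [-6.3752973  -6.80375618 12.21352703] 0.060083810052264215 2.2373300557361087
tan -9.217315480855703 rad -1.405919309128207
[0.0057, -0.0018]
[0.0116, -0.0031]
[0.0175, -0.0037]
[0.0235, -0.0038]
[0.0295, -0.0033]
[0.0354, -0.0022]
[0.0412, -0.0005]
[0.0467, 0.0017]
```

Emit:
move_arm(targets=[[[0, 0, 0], [0, 0, 0], 0.2], [[0, 0, 0], [0, 0, 0], 0.2], [[0, 0, 0], [0, 0, 0], 0.2]])

```text
t: 15.9
ee_pos: [0.4928, 0.0067, 0.1268]
orientation: [[0.955, 0.297, 0.001], [0.297, -0.955, -0.0], [0.001, 0.0, -1.0]]
force: [-3.4, 0.5, 11.1]
finger_gap: 0.307
grasp_force: 41.3
```

```bash
python3 arc.py .5295 -.0408 .06 .1 1; python3 - <<'E'
from h import *
a=imaging.read_camera('side');b=imaging.read_camera('top');cv2.imwrite('pics/sA.png',a);cv2.imwrite('pics/tA.png',b)
cv2.imwrite('pics/c9.png',np.hstack([cv2.resize(i,(400,400),interpolation=cv2.INTER_CUBIC) for i in(a[180:280,255:355],b[150:250,250:350])]))
E
```

```text
15.9 [0.49280111 0.00669619 0.12684749] [-3.40438567  0.49340945 11.06066096] 0.06002246709470148 2.2286491846430168
tan -2.3922337118732826 rad 2.4719450997418355
[0.0057, -0.0018]
```

View pics/c9.png

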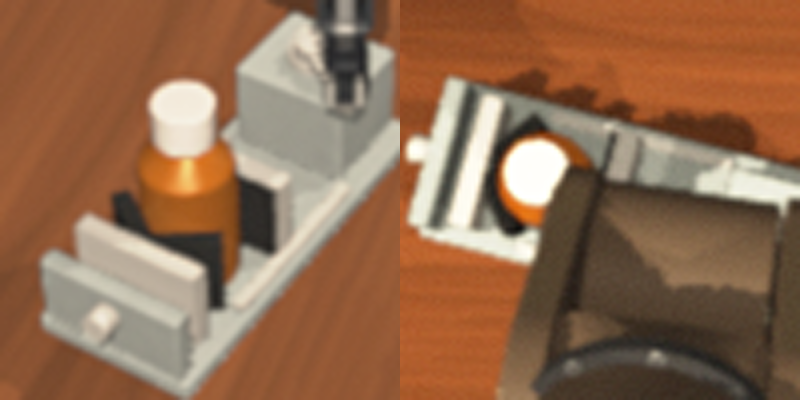

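```bash
python3 - <<'E'
from h import *
X,e=tri(np.array([135.5/4+249.5,171.5/4+149.5]),np.array([183.5/4+254.5,98.5/4+179.5]));print(X,e)
o=np.array([.5652,.107]);u=np.array([.237,.971]);x=np.array([.971,-.237])
v=lambda p:(x@(p[:2]-o),u@(p[:2]-o))
print('cap',v(X))
for n,p,z in [('top',(612,128),.073),('top',(638,135),.073)]:
    q=onz(n,np.array([(p[0]-400)/4+249.5,p[1]/4+149.5]),z);print('jaw',v(q))
for p in [(240,150),(292,178)]:
    q=onz('side',np.array([p[0]/4+254.5,p[1]/4+179.5]),.073);print('jaw side',v(q))
E
```

```text
[0.56165715 0.09996832 0.15108269] [ 0.08693611  0.29995143 -0.30225964 -0.02886288]
cap (np.float64(-0.0017736006742900827), np.float64(-0.0076674179411401104))
jaw (np.float64(0.04345042992155001), np.float64(-0.03661959683934745))
jaw (np.float64(0.043438201226206605), np.float64(-0.0540183109502246))
jaw side (np.float64(-0.0053325206984955005), np.float64(-0.058218011978847635))
jaw side (np.float64(-0.04630904835417736), np.float64(-0.05385044573715642))
```

The cap sits at vise y ≈ -7.7 mm and the jaw face at ≈ -37 mm, so the bottle is in the V with the jaw touching it. The crank already feels heavier, so I'll take one small step more to confirm.

Emit:
move_arm(targets=[[[0, 0, 0], [0.004, -0.0013, 0], 0.2], [[0, 0, 0], [0.008, -0.0024, 0], 0.2]])

```text
t: 16.17
ee_pos: [0.4988, 0.0109, 0.1268]
orientation: [[0.955, 0.297, -0.002], [0.297, -0.955, -0.001], [-0.002, 0.0, -1.0]]
force: [-9.2, -6.1, 13.5]
finger_gap: 0.299
grasp_force: 41.6
```

```bash
python3 arc.py .5295 -.0408 .06 .07 3
```

```text
16.1667 [0.4988243  0.01094803 0.12675864] [-9.23764063 -6.08590356 13.4733425 ] 0.06015693857145193 2.105897324389315
tan -11.049748886191981 rad -0.5246676159981396
[0.0042, -0.0007]
[0.0083, -0.0012]
[0.0125, -0.0015]
```

The knob force is now 11 N against about 4.5 N free and rising as described, so the bottle is clamped. I'll release the crank and back away.

Emit:
move_arm(targets=[[[0, 0, 0], [0, 0, 0], 0.3], [[0, 0, 0], [0, 0, 0], 0.4], [[0, 0, 0], [0, 0, 0], 0.5], [[0, 0, 0], [0, 0, 0], 0.55], [[0, 0, 0], [0, 0, 0], 0.55], [[0, 0, 0], [0, 0, 0], 0.55], [[0, 0, 0], [0, 0, -0.02], 0.55], [[0, 0, 0], [0, 0, -0.05], 0.55], [[0, 0, 0], [0, 0, -0.08], 0.55], [[0, 0, 0], [0, 0, -0.11], 0.55], [[0, 0, 0], [-0.03, 0.03, -0.13], 0.55], [[0, 0, 0], [-0.03, 0.06, -0.13], 0.55], [[0, 0, 0], [-0.03, 0.1, -0.13], 0.55], [[0, 0, 0], [-0.03, 0.13, -0.13], 0.55], [[0, 0, 0], [-0.03, 0.13, -0.13], 0.55], [[0, 0, 0], [-0.03, 0.13, -0.13], 0.55]])

```text
t: 17.5
ee_pos: [0.5097, -0.123, 0.2555]
orientation: [[0.956, 0.294, -0.001], [0.294, -0.956, 0.0], [-0.001, -0.0, -1.0]]
force: [-0.0, 0.6, 0.5]
finger_gap: 0.554
grasp_force: 0.0
```

```bash
python3 - <<'E'
from h import *
s=state();print(s['t'],s['ee_pos'],s['force'],s['grasp_force'])
a=imaging.read_camera('side');p=cv2.imread('pics/sA.png')
sl=np.s_[200:270,270:315]
print(cv2.phaseCorrelate(*[np.float32(cv2.cvtColor(i[sl],cv2.COLOR_BGR2GRAY)) for i in (p,a)]))
# jaw patch, knob
cv2.imwrite('pics/end.png',cv2.resize(a[140:300,240:400],(0,0),fx=3.7,fy=3.7))
k=a[150:240,300:380];m=(k.max(2)<45);print('dark px',[v.mean().round(1)+o for v,o in zip(np.nonzero(m),(150,300))],m.sum(), 'knob expected',proj('top',[[0,0,0]])[0]*0+proj('side',[[.499,.011,.117]])[0])
E
```

```text
17.5 [ 0.50967623 -0.12298859  0.2554504 ] [-0.03820656  0.6315395   0.49629714] 0.0
((0.5439336327919477, -0.05248713779553782), 1.0046238757945873)
dark px [np.float64(201.5), np.float64(342.6)] 115 knob expected [337.70482939 197.10683655]
```

```bash
python3 - <<'E'
from h import *
for n in('side','top'):
    a=imaging.read_camera(n);c=proj(n,[[.499,.011,.138],[.499,.011,.096],[.499,.011,.117]]);u,v=c[2].astype(int)
    k=a[v-25:v+26,u-25:u+26];m=(k.max(2)<60).astype('uint8')
    _,_,st,ce=cv2.connectedComponentsWithStats(m)
    print(n,c.round(1).tolist(),[(s.tolist(),(q+[u-25,v-25]).round(1).tolist()) for s,q in zip(st[1:],ce[1:]) if s[4]>20])
E
```

```text
side [[337.7, 190.5], [337.7, 203.6], [337.7, 197.1]] [([32, 14, 9, 17, 131], [347.8, 194.1])]
top [[320.2, 220.0], [320.6, 220.5], [320.4, 220.2]] [([29, 29, 8, 10, 60], [327.6, 228.5])]
```

```bash
python3 - <<'E'
from h import *
X,e=tri(np.array([327.6,228.5]),np.array([347.8,194.1]));print(X,e);d=X[:2]-[.5295,-.0408];print(np.hypot(*d),np.arctan2(d[1],d[0]))
b=imaging.read_camera('top');a=imaging.read_camera('side');cv2.imwrite('pics/tE.png',b);cv2.imwrite('pics/sE.png',a)
# cap white centroid before / now
for n,f,box in (('top','tA',(275,182,295,205)),('side','sA',(288,196,312,222))):
    for im in(cv2.imread(f'pics/{f}.png'),{'top':b,'side':a}[n]):
        x0,y0,x1,y1=box;m=im[y0:y1,x0:x1].min(2)>175;v=np.nonzero(m);print(n,v[1].mean()+x0,v[0].mean()+y0,m.sum())
E
```

```text
[ 0.47900671 -0.00722712  0.11724976] [ 0.02471697  0.0928352  -0.09686568 -0.00222244]
0.06063589026057571 2.554815587435249
top 283.0824175824176 192.41758241758242 182
top 283.7598039215686 192.73529411764707 204
side 300.33632286995515 209.0403587443946 223
side 300.4347826086956 208.85652173913044 230
```

On release the knob eased back about 0.45 rad, so the remaining squeeze is uncertain. I'll regrip and retighten gently to about 3–4 N above free.

Emit:
move_arm(targets=[[[0, 0, 0], [0.001, -0.03, 0], 0.6], [[0, 0, 0], [0.003, -0.06, 0], 0.6], [[0, 0, 0], [0.004, -0.09, 0], 0.6], [[0, 0, 0], [0.005, -0.12, 0], 0.6], [[0, 0, 0], [0.005, -0.12, 0], 0.6], [[0, 0, 0], [0.005, -0.12, 0.04], 0.6], [[0, 0, 0], [0.005, -0.12, 0.08], 0.6], [[0, 0, 0], [0.005, -0.12, 0.11], 0.6], [[0, 0, 0], [0.005, -0.12, 0.128], 0.6], [[0, 0, 0], [0.005, -0.12, 0.128], 0.6], [[0, 0, 0], [0.005, -0.12, 0.128], 0.6], [[0, 0, 0], [0.005, -0.12, 0.128], 0.2], [[0, 0, 0], [0.005, -0.12, 0.128], 0.2], [[0, 0, 0], [0.005, -0.12, 0.128], 0.2], [[0, 0, 0], [0.005, -0.12, 0.128], 0.2], [[0, 0, 0], [0.005, -0.12, 0.128], 0.2], [[0, 0, 0], [0.005, -0.12, 0.128], 0.2], [[0, 0, 0], [0.005, -0.12, 0.128], 0.2]])

```text
t: 19.25
ee_pos: [0.4798, -0.006, 0.1295]
orientation: [[0.955, 0.296, 0.004], [0.296, -0.955, -0.001], [0.003, 0.002, -1.0]]
force: [1.1, -2.8, 6.5]
finger_gap: 0.304
grasp_force: 38.9
```

```bash
python3 arc.py .5295 -.0408 .06 .07 4
```

```text
19.25 [ 0.47984519 -0.00604192  0.12946   ] [ 1.13920844 -2.83235431  6.45559565] 0.060611257941843986 2.5308705718972977
tan -1.6670718512016989 rad -2.557517989166765
[0.0038, -0.002]
[0.0074, -0.0042]
[0.0111, -0.0061]
[0.0149, -0.0078]
```

Emit:
move_arm(targets=[[[0, 0, 0], [0.0038, -0.0022, 0], 0.2], [[0, 0, 0], [0.0074, -0.0042, 0], 0.2]])

```text
t: 19.42
ee_pos: [0.4848, -0.0, 0.1294]
orientation: [[0.955, 0.296, 0.001], [0.296, -0.955, -0.001], [0.001, 0.001, -1.0]]
force: [-5.5, -6.3, 9.2]
finger_gap: 0.303
grasp_force: 39.3
```

```bash
python3 arc.py .5295 -.0408 .06 .07 4
```

```text
19.4167 [ 4.84789464e-01 -4.36928779e-06  1.29390501e-01] [-5.4533636  -6.34989708  9.17876236] 0.06052532970868196 2.401947604105848
tan -8.366426317424263 rad -0.25155163238744915
[0.004, -0.0015]
[0.0078, -0.0033]
[0.0117, -0.0047]
[0.0158, -0.0059]
```

That reads 8.4 N, about 4 N above free. I'll hold, open and retreat.

Emit:
move_arm(targets=[[[0, 0, 0], [0, 0, 0], 0.2], [[0, 0, 0], [0, 0, 0], 0.2], [[0, 0, 0], [0, 0, 0], 0.2], [[0, 0, 0], [0, 0, 0], 0.35], [[0, 0, 0], [0, 0, 0], 0.4], [[0, 0, 0], [0, 0, 0], 0.5], [[0, 0, 0], [0, 0, 0], 0.55], [[0, 0, 0], [0, 0, 0], 0.6], [[0, 0, 0], [0, 0, 0], 0.6], [[0, 0, 0], [0, 0, -0.02], 0.6], [[0, 0, 0], [0, 0, -0.05], 0.6], [[0, 0, 0], [0, 0, -0.08], 0.6], [[0, 0, 0], [0, 0, -0.11], 0.6], [[0, 0, 0], [-0.03, 0.03, -0.13], 0.6], [[0, 0, 0], [-0.03, 0.06, -0.13], 0.6], [[0, 0, 0], [-0.03, 0.1, -0.13], 0.6], [[0, 0, 0], [-0.03, 0.13, -0.13], 0.6], [[0, 0, 0], [-0.03, 0.13, -0.13], 0.6], [[0, 0, 0], [-0.03, 0.13, -0.13], 0.6]])

```text
t: 21.0
ee_pos: [0.4946, -0.1337, 0.2574]
orientation: [[0.956, 0.294, -0.001], [0.294, -0.956, 0.0], [-0.001, -0.0, -1.0]]
force: [-0.1, -0.1, -0.3]
finger_gap: 0.601
grasp_force: 0.0
```

```bash
python3 - <<'E'
from h import *
P=[]
for n in('top','side'):
    a=imaging.read_camera(n);u,v=proj(n,[[.482,-.003,.117]])[0].astype(int)
    m=(a[v-22:v+23,u-22:u+23].max(2)<60).astype('uint8')
    _,_,st,ce=cv2.connectedComponentsWithStats(m);i=1+np.argmax(st[1:,4]);print(st[i]);P.append(ce[i]+[u-22,v-22])
X,e=tri(*P);d=X[:2]-[.5295,-.0408];print(X,e,np.arctan2(d[1],d[0]),state()['ee_pos'],state()['force'],state()['t'])
E
```

```text
[21 19  8  9 59]
[ 20  14   9  17 130]
[ 0.47928481 -0.00751278  0.1165633 ] [ 0.05204662  0.19545688 -0.20391594 -0.00470247] 2.5562081670156154 [ 0.49423696 -0.13205929  0.25758046] [ 0.0702214  -0.03809226 -0.13252932] 21.1
```

```bash
python3 -c "
from workcell import workorder
print(workorder.close_job())"
```

```text
the job is handed in; nothing more can be done
None
```

I handed the job in with the tall amber bottle standing in the V and clamped, the crank released and the arm clear. The hand-in returned no verdict, and the final squeeze is only my estimate from the knob forces: about 30–40 N, against the 15 N minimum.

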